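# Push the proud mushroom-handled gouge home in the tool rack

### The arm

A 6-joint arm with a two-finger parallel gripper is mounted at the origin on the work surface. World frame = base frame: x ahead of the robot, y to its left, z up, the work surface at z = 0. Lengths are in mm, angles in rad, forces in N, time in s.
With the tool pointing down it reaches from about 350 to 975 mm from the base axis. Payload 7.1 kg.
Tool frame: the origin (TCP) lies at the centre of the arm's flange, where the gripper is bolted on; the fingertips stand 182 mm ahead of it and the grasp point (between the pads) lies 163 mm ahead of it; z points along the fingers, y is the line along which they close (so a half turn about z gives the same grasp; the last joint's range is limited). The gripper opens to 88 mm and grips with 3 to 60 N. Pads are 20 mm wide; open, the fingers measure 115 mm over their backs; the gripper's body (75 mm by 178 mm) begins 61 mm behind the grasp point.
Start: joints at [-1.134, 0.423, 1.63, -0, 1.089, -0.019], TCP at [275.128, -561.169, 404.675] pointing down, gripper open.
Joint ranges: [-3, 3], [-0.9, 2.11], [0.09, 2.58], [-1.31, 4.45], [0.11, 2.69], [-2.54, 2.54]. Speed limits (rad/s): [2.39, 2.39, 3.01, 3.14, 3.14, 3.14].

### API

Orientations are given as a rotation vector (axis times angle).
In Python, from workcell import readout, get_image, ctrl gives the robot as it stands.
- The arm moves only by the tool step_arm, never from a script. Its argument "targets" is a list that holds one entry, the list of rows, each a list of 7 numbers: the shift along the world's x, y, z as a fraction of full scale, then the turn, a rotation vector about the world's x, y, z as a fraction of full scale, then the opening, from 0 (shut) to 1 (fully open). In form: [[[dx, dy, dz, wx, wy, wz, claw], ...]]. A call has exactly 5 rows; each row shifts and turns the commanded pose from where the row before left it; what a row does not reach is not made up. Full scale, the value 1, is 0.05 m for a shift and 4 degrees for a turn. A row lasts 1/8 s, in which the tool goes at most 62.5 mm and 10.7 degrees, less where a joint would pass 70% of its speed; a pose out of reach is approached as far as the arm can. A call with a number of a shift or a turn outside -1 to 1 is refused whole. A call with a gripper value outside its range is refused whole. The fingers move at their own pace and stop on an object; the grip force is fixed at half the most. Time passes only in rows, so rows that do not move let the fingers close, or fill a call up. It gives the time, the measured TCP pose, the force, the opening and the grip force at its end, in the units of the state.
- readout.get_obs(): the state, without advancing time (a new reading comes with each control period).
- get_image(name): name is "scene" or "top" or "wrist"; returns a dict with "pixels" (420x560x3 uint8, red, green, blue), "intrinsics" (3x3 intrinsics, pixels), "extrinsics" (4x4, takes a point from world to camera coordinates). Camera axes: x right, y down, z forward; pixel columns grow to the right and rows downward; lengths in mm; the calibration is good to about 2 mm. A picture is of the moment at which its call begins. There is no depth.
- ctrl.close_job(): hands the job in; it is judged then, once.
The state is a dict: "t": time; "qpos": joint angles; "qvel": joint speeds; "joint_torque": joint torques, N m; "ee_pos": TCP position; "orientation": TCP orientation; "ft_force": force on the tool from outside, world axes, zero at the start; "moment": the same for the moment, N m; "width": finger opening in mm; "grasp_force": force on a finger pad.
Only numpy, scipy, OpenCV 4.12 (cv2) and the standard library are available. Lean on these libraries where they do the work, as an engineer would, in place of code of your own. Each camera call takes 0.05 s, during which the arm holds its last target. There are 200 camera calls.

### The job

One tool in the plywood chisel rack, the short gouge with the mushroom-shaped handle, was not put all the way in. Push it gently straight down with the closed fingertips on top of its handle until its brass collar sits on the rubber ring of its hole like those of its neighbours, then take the hand away. Do not grip or lift it, and leave the other tools in the rack and everything else on the bench alone.

Things in the scene. Friction and masses are not known exactly. Their poses are not given: they have to be found in the camera images.
- rack: plywood tool rack fixed to the bench, 350 mm long (its y axis), 90 mm deep (x), top board 105 mm above the bench; origin under its centre at bench height, z up. Four tools stand upright in holes in the board, in one row along its y axis 85 mm apart, in any order; a black rubber ring round each hole has its top 110 mm above the bench.
- gouge: gouge to push: wooden mushroom handle on a brass collar. Origin at the collar's underside on the tool's axis, z up. Home: origin level with the ring's top (110 mm above the bench); at the start 15 to 30 mm higher. It slides only straight up and down: about 6 N moves it, it stays where left; once home, the springy rubber ring yields about 1 mm per 5 N more.
- gouge_top (a point): centre of the flat 24 mm circle on top of the mushroom handle, 64 mm above the gouge's origin; the cap is 40 mm across, the neck below it 19 mm
- pear_chisel: neighbour in the rack, to be left alone: pear-shaped wooden handle, 30 mm across, top 84 mm above the ring; origin at the underside of its brass collar, resting on its rubber ring
- square_chisel: neighbour in the rack, to be left alone: square wooden handle 23 mm wide, top 72 mm above the ring; origin as above
- awl: neighbour in the rack, to be left alone: slim 15 mm wooden handle ending in a 25 mm ball, top 78 mm above the ring; origin as above
- hammer: hammer lying on the bench to the right of the rack, to be left alone; origin under its middle
- glue_jar: jar 64 mm across, 85 mm tall, on the bench to the left of the rack, to be left alone; origin under its centre
- tape_roll: cardboard ring 90 mm across, 24 mm tall, on the bench to the left of the rack, to be left alone; origin under its centre
- weight: brass paper weight 52 mm across, 51 mm tall, on the bench beyond the rack, to be left alone; origin under its centre

How it is judged (in metres and radians):
At the end, for the whole second after the job is handed in: the gouge's collar is no more than 3 mm above its rubber ring and at rest; the other three tools are within 3 mm of where they were and the bystanders within 15 mm (z of gouge in the frame of rack below 0.113 m and linear speed of gouge below 0.01 m/s and distance of each of pear_chisel, square_chisel, awl from where it was at the start of the episode below 0.003 m and distance of each of hammer, glue_jar, tape_roll, weight from where it was at the start of the episode below 0.015 m); the robot touches nothing.
It fails at once if the gouge is pushed harder than 35 N (contact force between any of the fingers, the arm and gouge above 35 N).
It fails at once if the gouge is lifted (collar more than 36 mm above its ring) (z of gouge in the frame of rack above 0.146 m).
It fails at once if the fingers are taken down round the handle, as for a grasp (grasp point below its top, closer than 35 mm to its axis) (z of the grasp point in the frame of gouge_top below 0.003 m and horizontal distance between the grasp point and gouge_top below 0.035 m).
It fails at once if another tool in the rack is touched (over 0.5 N) or moved 3 mm (contact force between any of the fingers, the arm and pear_chisel above 0.5 N or distance of any of pear_chisel, square_chisel, awl from where it was at the start of the episode above 0.003 m or contact force between any of the fingers, the arm and square_chisel above 0.5 N or contact force between any of the fingers, the arm and awl above 0.5 N).
It fails at once if something else on the bench is moved 15 mm (distance of any of hammer, glue_jar, tape_roll, weight from where it was at the start of the episode above 0.015 m).
It also fails if it takes over 32 s, if anything falls off the work surface, if the arm or the gripper's body presses on something with over 40 N, if the wrist force passes 120 N, or if a joint passes its speed limit or range.

## Working session

There is one attempt and no reset: what is moved stays moved. The work goes in short steps, Python scripts to look and compute and a tool call to move; the robot and the scene stay as the last step left them, time stands still between calls to the robot, and variables do not carry over. Pictures are saved under pics/ and viewed, at most 10 in all, crops included, and the job is handed in when it is done.

Besides the shell and the picture viewer there is one more tool, called after ">>>" as name(argument=value, ...) on one line, values as JSON. step_arm: Moves the arm, as the interface text tells. Shift numbers are shares of 0.05 m and turn numbers shares of 4 degrees, none past 1 either way. Its arguments: {"type":"object","properties":{"targets":{"type":"array"}},"required":["targets"]}

```bash
mkdir -p pics; cat > h.py <<'E'
import cv2,numpy as np
from workcell import readout,get_image,ctrl
def snap(n,f):
    d=get_image(n); cv2.imwrite(f'pics/{f}.png',np.ascontiguousarray(d['pixels'][:,:,::-1]))
    np.savez(f'pics/{f}.npz',K=d['intrinsics'],T=d['extrinsics']); return d
def ray(f,u,v):
    c=np.load(f'pics/{f}.npz');K=c['K'];T=c['T'];R=T[:3,:3]
    return -R.T@T[:3,3], R.T@np.linalg.solve(K,[u,v,1.])
def onz(f,u,v,z):
    o,d=ray(f,u,v); return o+d*(z-o[2])/d[2]
def tri(a,b):
    A=np.zeros((3,3));y=np.zeros(3)
    rs=[ray(*a),ray(*b)]
    for o,d in rs:
        d=d/np.linalg.norm(d);P=np.eye(3)-np.outer(d,d);A+=P;y+=P@o
    x=np.linalg.solve(A,y)
    return x,[np.linalg.norm(np.cross(x-o,d/np.linalg.norm(d))) for o,d in rs]
def proj(f,p):
    c=np.load(f'pics/{f}.npz');q=c['T'][:3,:3]@np.array(p)+c['T'][:3,3];q=c['K']@q;return q[:2]/q[2]
E
python3 - <<'E'
from h import *
a=snap('scene','s0');b=snap('top','t0')
for f in('s0','t0'): print(ray(f,280,210))
o=readout.get_obs();print(o['t'],o['ee_pos'],o['orientation'],o['width'],o['ft_force'])
E
```

```text
(array([1181.57505446, -268.49073184,  938.42341461]), array([-0.55598087,  0.25761018, -0.79033682]))
(array([ 477.92172378,  -22.66205186, 1239.2659127 ]), array([ 0.0730957 ,  0.01591358, -0.99730623]))
0.1 [ 275.05764855 -560.95002961  403.98063235] [-3.05902144e+00 -7.09522839e-01  4.44296272e-04] 87.50411575520936 [0.24363394 0.02878968 0.35494222]
```

View pics/s0.png

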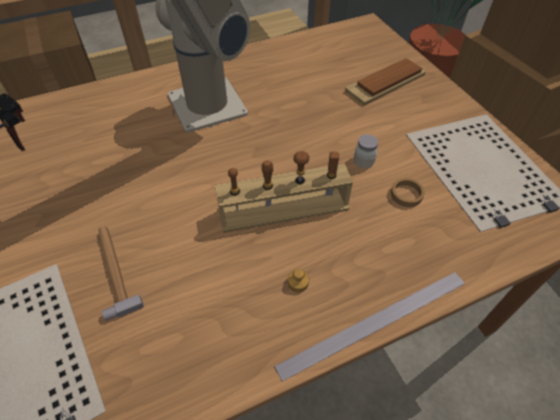

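View pics/t0.png

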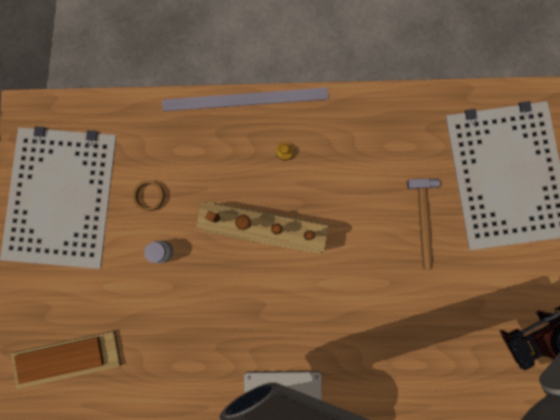

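The scene view shows, left to right, the awl (233,175), pear (267,170), mushroom gouge (301,160) and square (333,160). In the top view they run square (212,216), mushroom (243,222), pear (277,229), awl (309,235). Next I'll segment the handles and triangulate.

```bash
python3 - <<'E'
from h import *
s=cv2.imread('pics/s0.png');t=cv2.imread('pics/t0.png')
def blobs(im,x0,y0,x1,y1):
    c=im[y0:y1,x0:x1];h=cv2.cvtColor(c,cv2.COLOR_BGR2HSV)
    m=((h[...,0]<10)&(h[...,1]>110)&(h[...,2]<170)).astype(np.uint8)
    n,l,st,ce=cv2.connectedComponentsWithStats(m)
    for i in range(1,n):
        if st[i,4]>25: print(st[i,0]+x0,st[i,1]+y0,st[i,2:],ce[i]+[x0,y0])
print('top');blobs(t,190,195,335,260)
print('scene');blobs(s,215,140,360,215)
c1=cv2.resize(t[195:260,190:335],None,fx=5,fy=5,interpolation=cv2.INTER_CUBIC)
c2=cv2.resize(s[145:205,215:360],None,fx=5,fy=4.5,interpolation=cv2.INTER_CUBIC)
cv2.imwrite('pics/c.png',np.vstack([c1,c2]))
# tops at assumed heights
for n,u,v,z in[('sq',212,216,182),('mush',243,222,195),('pear',277,229,194),('awl',309,235,188)]:
    p=onz('t0',u,v,z);print(n,p,proj('s0',p))
E
```

```text
top
scene
sq [543.55955713 165.67980801 182.        ] [331.33430283 154.30151947]
mush [526.3999867   86.26370127 195.        ] [299.57051196 155.49173885]
pear [507.57359565   2.28606661 194.        ] [264.60326889 160.98606574]
awl [491.45239543 -76.66637831 188.        ] [231.50939053 168.16211901]
```

View pics/c.png

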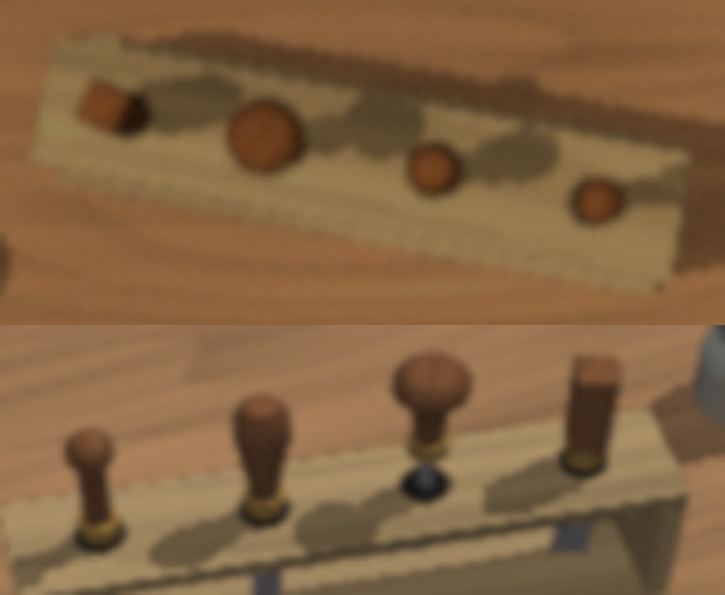

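The gouge sits at about (526, 87), with its top at roughly 190–204. The collar is visibly above its ring. I'll move over it, shutting the fingers and rising on the way.

>>> step_arm(targets=[[[0.33,0.86,0.2,0,0,0,0],[0.33,0.86,0.2,0,0,0,0],[0.33,0.86,0.2,0,0,0,0],[0.33,0.86,0.2,0,0,0,0],[0.33,0.86,0.2,0,0,0,0]]])

```text
t: 0.72
ee_pos: [357.8, -344.7, 454.7]
orientation: [-3.06, -0.709, 0.0]
ft_force: [-0.6, -0.3, 0.7]
width: 41.2
grasp_force: 0.0
```

>>> step_arm(targets=[[[0.33,0.86,0.1,0,0,0,0],[0.33,0.86,0.1,0,0,0,0],[0.33,0.86,0.1,0,0,0,0],[0.33,0.86,0.1,0,0,0,0],[0.33,0.86,0.1,0,0,0,0]]])

```text
t: 1.35
ee_pos: [440.3, -129.7, 479.7]
orientation: [-3.06, -0.71, 0.0]
ft_force: [-0.5, 0.0, 0.4]
width: 0.1
grasp_force: 0.0
```

>>> step_arm(targets=[[[0.33,0.86,0,0,0,0,0],[0.33,0.86,0,0,0,0,0],[0.33,0.86,0,0,0,0,0],[0.33,0.86,0,0,0,0,0],[0.0,0.0,0,0,0,0,0]]])

```text
t: 1.98
ee_pos: [506.6, 43.0, 479.3]
orientation: [-3.059, -0.715, 0.001]
ft_force: [0.6, -0.4, 0.2]
width: 0.8
grasp_force: 0.0
```

```bash
python3 - <<'E'
from h import *
snap('wrist','w1');snap('scene','s1')
o=readout.get_obs();print(o['t'],o['ee_pos'],o['orientation'],o['width'],o['ft_force'])
print(ray('w1',280,210))
def top(x,y): return (190+x/5-.4,195+y/5-.4)
def sc(x,y): return (215+x/5-.4,145+(y-325)/4.5-.4)
for n,a,b in[('mushcap',top(265,136),sc(432,382)),('pear',top(435,168),sc(263,420)),('awlball',top(597,201),sc(90,450)),('sq',top(98,103),sc(597,368))]:
    print(n,tri(('t0',*a),('s0',*b)))
print('wrist',proj('w1',[526,87,195]))
E
```

```text
2.075 [505.86230484  40.89596341 479.23572484] [ 3.05976642e+00  7.11701609e-01 -1.92983536e-03] 0.42937997932721655 [-0.1449311  -0.38127367 -0.36291414]
(array([574.71901988,  76.64980101, 459.51586101]), array([-0.23898868, -0.13035438, -0.96232189]))
mushcap (array([527.56253576,  88.78536906, 188.81455843]), [np.float64(0.9456273246210305), np.float64(0.945627324621071)])
pear (array([510.67175975,   5.36980999, 179.09848507]), [np.float64(1.8756555147202765), np.float64(1.8756555147202794)])
awlball (array([492.42959518, -76.49470179, 174.08960738]), [np.float64(0.9451420470087954), np.float64(0.9451420470087707)])
sq (array([545.59210788, 172.49314958, 181.6226064 ]), [np.float64(0.35142861992889757), np.float64(0.3514286199289673)])
wrist [240.81041449 169.96441771]
```

View pics/w1.png

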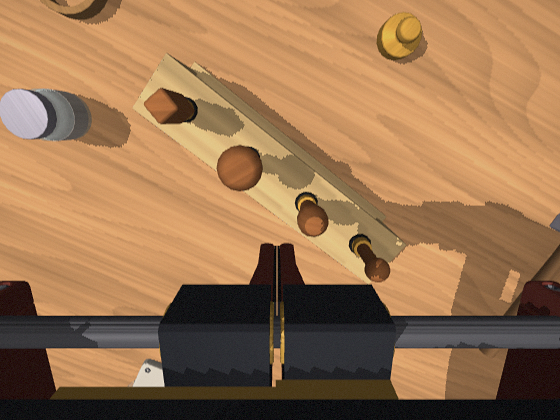

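The wrist view shows the mushroom cap at about (240,168), as predicted (241,170), and the closed fingertips at (277,248). I'll fix the cap centre with the wrist view.

```bash
python3 - <<'E'
from h import *
im=cv2.imread('pics/w1.png');h=cv2.cvtColor(im,cv2.COLOR_BGR2HSV)
print(h[168,240],h[140,190],h[195,215])
m=((h[...,0]<12)&(h[...,1]>120)&(h[...,2]<200)).astype(np.uint8)
roi=np.zeros_like(m);cv2.circle(roi,(240,168),30,1,-1);m&=roi
c=max(cv2.findContours(m,0,cv2.CHAIN_APPROX_NONE)[0],key=cv2.contourArea)
e=cv2.fitEllipse(cv2.convexHull(c));print(e,cv2.contourArea(c))
print(onz('w1',*e[0],189),tri(('w1',*e[0]),('t0',242.6,221.8)),tri(('w1',*e[0]),('s0',301,157.3)))
o,d=ray('w1',*e[0]);K=np.load('pics/w1.npz')['K'];dep=(189-o[2])/d[2];print('dia',np.mean(e[1])*dep/K[0,0])
# scene cap: collar/ring of gouge
for z in(122,125,128,131,134,140): print(z,(proj('s0',[527.8,88.3,z])-[214.6,144.6])*[5,4.5]+[0,325])
from scipy.spatial.transform import Rotation as R
o=readout.get_obs();print(o['ee_pos']+182*R.from_rotvec(o['orientation']).as_matrix()[:,2])
E
```

```text
[ 12 168 155] [ 18 108 220] [ 14 133 209]Traceback (most recent call last):
  File "<stdin>", line 7, in <module>
cv2.error: OpenCV(4.12.0) /io/opencv/modules/imgproc/src/shapedescr.cpp:361: error: (-201:Incorrect size of input array) There should be at least 5 points to fit the ellipse in function 'fitEllipseNoDirect'
```

```bash
python3 - <<'E'
from h import *
im=cv2.imread('pics/w1.png');h=cv2.cvtColor(im,cv2.COLOR_BGR2HSV)
m=((h[...,0]<=14)&(h[...,1]>145)&(h[...,2]<195)).astype(np.uint8)
roi=np.zeros_like(m);cv2.circle(roi,(240,168),28,1,-1);m&=roi
m=cv2.morphologyEx(m,cv2.MORPH_OPEN,np.ones((5,5),np.uint8))
c=max(cv2.findContours(m,0,cv2.CHAIN_APPROX_NONE)[0],key=cv2.contourArea)
e=cv2.fitEllipse(cv2.convexHull(c));print(e,cv2.contourArea(c))
print(onz('w1',*e[0],189),tri(('w1',*e[0]),('t0',242.6,221.8)),tri(('w1',*e[0]),('s0',301,157.3)))
o,d=ray('w1',*e[0]);K=np.load('pics/w1.npz')['K'];dep=(189-o[2])/d[2];print('dia',np.mean(e[1])*dep/K[0,0])
for z in(122,125,128,131,134,140): print(z,(proj('s0',[527.8,88.3,z])-[214.6,144.6])*[5,4.5]+[0,325])
from scipy.spatial.transform import Rotation as R
o=readout.get_obs();print(o['ee_pos']+182*R.from_rotvec(o['orientation']).as_matrix()[:,2])
E
```

```text
((239.19326782226562, 167.73983764648438), (44.34858703613281, 45.20661163330078), 101.63709259033203) 1499.0
[526.04163993  89.31893323 189.        ] (array([526.84103633,  88.35916339, 192.21432751]), [np.float64(0.8353851087990489), np.float64(0.8353851087990384)]) (array([526.04410198,  89.95359576, 187.08611443]), [np.float64(0.645017625069676), np.float64(0.6450176250696366)])
dia 39.28557538886593
122 [423.96569692 466.23038005]
125 [424.19779665 462.65253026]
128 [424.43089264 459.05932303]
131 [424.66499131 455.45065926]
134 [424.90009916 451.82643903]
140 [425.37336857 444.53092501]
[505.6504866   40.81960353 297.23586412]
```

The axis is at about (526.7, 88.8), and the cap measures 39 mm against the 40 given. The tip is at (505.7, 40.8, 297), so I need to go +21, +48 and then down to about 225.

>>> step_arm(targets=[[[0.21,0.48,0,0,0,0,0],[0.21,0.48,0,0,0,0,0],[0,0,-0.48,0,0,0,0],[0,0,-0.48,0,0,0,0],[0,0,-0.48,0,0,0,0]]])

```text
t: 2.7
ee_pos: [526.7, 87.3, 407.0]
orientation: [3.061, 0.707, -0.0]
ft_force: [0.8, -0.0, -0.5]
width: 0.5
grasp_force: 0.0
```

>>> step_arm(targets=[[[0,0,-0.1,0,0,0,0],[0,0,-0.1,0,0,0,0],[0,0,0,0,0,0,0],[0,0,0,0,0,0,0],[0,0,0,0,0,0,0]]])

```text
t: 3.32
ee_pos: [527.2, 88.9, 398.2]
orientation: [3.06, 0.71, 0.002]
ft_force: [-0.0, -0.2, 0.3]
width: 0.4
grasp_force: 0.0
```

```bash
python3 - <<'E'
from h import *
snap('wrist','w2');snap('scene','s2')
o=readout.get_obs();print(o['t'],o['ee_pos'],o['ft_force'])
a=cv2.imread('pics/w2.png')[100:400,100:460]
b=cv2.resize(cv2.imread('pics/s2.png')[125:205,215:360],None,fx=360/145,fy=300/80*1.,interpolation=cv2.INTER_CUBIC)
cv2.imwrite('pics/c2.png',np.hstack([a,b]))
for z in (189,196): print(proj('w2',[526.7,88.8,z]))
E
```

```text
3.425 [527.18319279  88.92272794 397.99125167] [-0.82165094 -0.00404175  0.34393709]
[276.05684421 243.75503038]
[276.03849601 247.88315436]
```

View pics/c2.png

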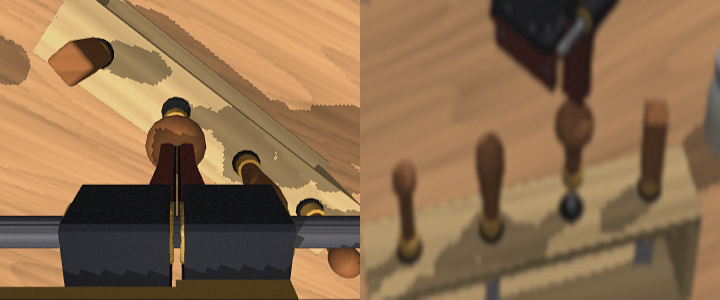

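The fingertips are centred over the cap: tips at (276,246) in the full wrist image, cap at (277,243). Now I'll go down slowly, watching the force.

>>> step_arm(targets=[[[0,0,-0.06,0,0,0,0],[0,0,-0.06,0,0,0,0],[0,0,-0.06,0,0,0,0],[0,0,-0.06,0,0,0,0],[0,0,-0.06,0,0,0,0]]])

```text
t: 4.05
ee_pos: [527.1, 88.8, 382.4]
orientation: [-3.06, -0.71, 0.0]
ft_force: [0.3, 0.1, 0.0]
width: 0.3
grasp_force: 0.0
```

>>> step_arm(targets=[[[0,0,-0.04,0,0,0,0],[0,0,-0.04,0,0,0,0],[0,0,-0.04,0,0,0,0],[0,0,-0.04,0,0,0,0],[0,0,-0.04,0,0,0,0]]])

```text
t: 4.68
ee_pos: [527.2, 88.8, 372.7]
orientation: [3.06, 0.71, 0.0]
ft_force: [-0.2, 0.5, 5.4]
width: 0.3
grasp_force: 2.5
```

Contact, at the expected height and about 6 N. Home should be at a TCP height near 356, so I'll continue.

>>> step_arm(targets=[[[0,0,-0.04,0,0,0,0],[0,0,-0.04,0,0,0,0],[0,0,-0.04,0,0,0,0],[0,0,-0.04,0,0,0,0],[0,0,-0.04,0,0,0,0]]])

```text
t: 5.3
ee_pos: [527.1, 88.8, 362.5]
orientation: [-3.06, -0.71, -0.0]
ft_force: [-0.5, 0.6, 5.2]
width: 0.6
grasp_force: 2.5
```

>>> step_arm(targets=[[[0,0,-0.02,0,0,0,0],[0,0,-0.02,0,0,0,0],[0,0,-0.02,0,0,0,0],[0,0,-0.02,0,0,0,0],[0,0,0,0,0,0,0]]])

```text
t: 5.92
ee_pos: [527.1, 88.8, 358.6]
orientation: [-3.06, -0.71, -0.0]
ft_force: [-0.5, -0.4, 4.2]
width: 0.5
grasp_force: 2.2
```

>>> step_arm(targets=[[[0,0,-0.02,0,0,0,0],[0,0,-0.02,0,0,0,0],[0,0,-0.01,0,0,0,0],[0,0,0,0,0,0,0],[0,0,0,0,0,0,0]]])

```text
t: 6.55
ee_pos: [527.1, 88.8, 356.2]
orientation: [-3.06, -0.71, 0.0]
ft_force: [-0.1, -0.6, 4.2]
width: 0.3
grasp_force: 2.2
```

>>> step_arm(targets=[[[0,0,-0.01,0,0,0,0],[0,0,-0.01,0,0,0,0],[0,0,0,0,0,0,0],[0,0,0,0,0,0,0],[0,0,0,0,0,0,0]]])

```text
t: 7.18
ee_pos: [527.2, 88.8, 355.4]
orientation: [3.06, 0.71, 0.0]
ft_force: [-1.9, -0.5, 5.9]
width: 0.4
grasp_force: 3.1
```

>>> step_arm(targets=[[[0,0,-0.01,0,0,0,0],[0,0,-0.01,0,0,0,0],[0,0,0,0,0,0,0],[0,0,0,0,0,0,0],[0,0,0,0,0,0,0]]])

```text
t: 7.8
ee_pos: [527.2, 88.9, 354.7]
orientation: [3.06, 0.71, 0.001]
ft_force: [-2.0, -0.6, 9.9]
width: 0.2
grasp_force: 4.6
```

The force is climbing at about the ring's stiffness, right at the predicted height, so the gouge is home. I'll back straight up and check.

>>> step_arm(targets=[[[0,0,0.04,0,0,0,0],[0,0,0.1,0,0,0,0],[0,0,0.3,0,0,0,0],[0,0,0.6,0,0,0,0],[0,0,0.8,0,0,0,0]]])

```text
t: 8.43
ee_pos: [526.8, 88.8, 447.0]
orientation: [-3.06, -0.71, 0.003]
ft_force: [0.6, -0.8, 0.6]
width: 0.9
grasp_force: 0.0
```

>>> step_arm(targets=[[[-0.4,0,0.5,0,0,0,0],[-0.4,0,0,0,0,0,0],[-0.4,0,0,0,0,0,0],[0,0,0,0,0,0,0],[0,0,0,0,0,0,0]]])

```text
t: 9.05
ee_pos: [467.7, 88.9, 471.7]
orientation: [3.06, 0.71, 0.002]
ft_force: [0.8, -0.3, -0.5]
width: 0.8
grasp_force: 0.0
```

```bash
python3 - <<'E'
from h import *
snap('scene','s3')
o=readout.get_obs();print(o['t'],o['ee_pos'],o['qvel'].round(3) if hasattr(o['qvel'],'round') else o['qvel'],o['ft_force'])
f=lambda n:cv2.resize(cv2.imread(f'pics/{n}.png')[140:205,215:360],None,fx=5,fy=4.5,interpolation=cv2.INTER_CUBIC)
cv2.imwrite('pics/c3.png',np.vstack([f('s0'),f('s3')]))
E
```

```text
9.1 [467.84965061  88.84916433 471.56518674] [-0.001  0.006  0.001  0.    -0.003 -0.   ] [ 0.33510874  0.12802803 -0.15104889]
```

View pics/c3.png

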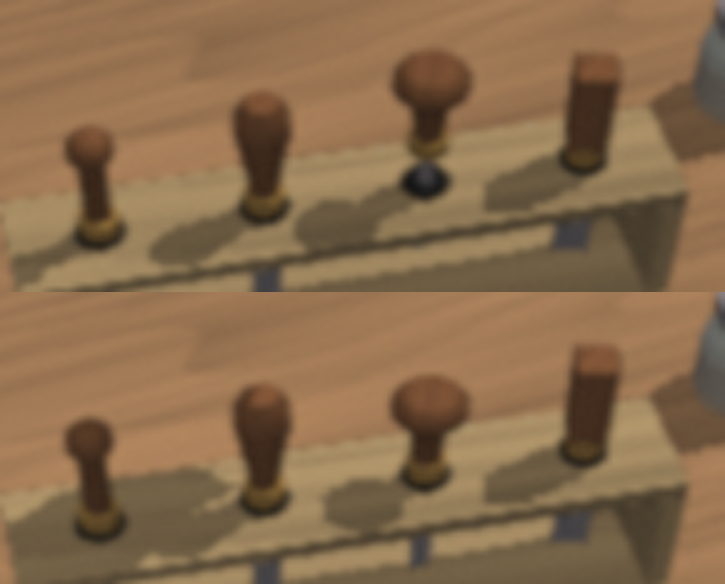

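The lower crop shows the gouge's collar at (425,472) sitting on its ring like the others, and the neighbours have not moved. I'm handing in.

```bash
python3 -c "
from workcell import ctrl
print(ctrl.close_job())"
```

```text
the job is handed in; nothing more can be done
None
```

The gouge is pushed home, with its collar on the rubber ring like its neighbours; measured push force was about 10 N at the end, the other rack tools look unmoved, the hand is clear, and the job is handed in (no verdict was returned).

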